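# Set the dye pot's hot plate to the third click

### The arm

A 7-joint arm with a two-finger parallel gripper is mounted at the origin on the work surface. World frame = base frame: x ahead of the robot, y to its left, z up, the work surface at z = 0. Lengths are in mm, angles in rad, forces in N, time in s.
With the tool pointing down it reaches from about 375 to 925 mm from the base axis. Payload 3.1 kg.
Tool frame: the origin (TCP) lies at the very end of the fingers, on their centre line; the grasp point (between the pads) lies 19 mm behind it (ctrl.grip_depth is the distance from the TCP to the grasp point, in mm); z points along the fingers, y is the direction in which the jaws open and shut (so a half turn about z gives the same grasp; the last joint's range is limited). The gripper opens to 85 mm and grips with 20 to 120 N. Pads are 22 mm wide; open, the fingers measure 114 mm over their backs; the gripper's body (76 mm by 85 mm) begins 54 mm behind the grasp point. The pads swing forward as they close: fully open they stand 13 mm farther back than shut.
Start: joints at [-1.252, 0.383, 0.044, 1.598, -0.018, 1.161, -0.05], TCP at [263.122, 594.365, 231.269] pointing down, gripper open.
Joint ranges: [-2.61, 2.61], [-0.41, 2.15], [-1.48, 1.57], [0, 2.5], [-1.57, 4.71], [0.05, 1.97], [-2.85, 2.85]. Speed limits (rad/s): [2.79, 2.79, 3.14, 3.14, 3.14, 3.14, 3.14].

### API

Orientations are given as [roll, pitch, yaw] about the fixed x, y, z axes, in that order (R = Rz(yaw) Ry(pitch) Rx(roll)).
In Python, from cell import ctrl, eyes, nets gives the robot as it stands.
- The arm moves only by the tool send_rows, never from a script. Its argument "plan" is a list of rows, each a list of 7 numbers: the turn, a rotation vector about the world's x, y, z in rad, then the shift along the world's x, y, z in cm, then the opening, from 0 (shut) to 1 (fully open). A call has 1 to 8 rows; each row shifts and turns the commanded pose from where the row before left it; what a row does not reach is not made up. A row lasts 1/10 s, in which the tool goes at most 50 mm and 8.59 degrees, less where a joint would pass 70% of its speed; a pose out of reach is approached as far as the arm can. A call is refused whole if a number of a shift passes 5 or a number of a turn 0.15, either way. A call with a gripper value outside its range is refused whole. The fingers move at their own pace and stop on an object; "newtons" is the grip in N (left out, the last holds). Time passes only in rows, so rows that do not move let the fingers close. It gives the time, the measured TCP pose, the force and the opening at its end, in the units of the state.
- ctrl.read_state(): the state, without advancing time (a new reading comes with each control period).
- eyes.grab_frame(name): name is "scene" or "top" or "wrist"; returns a dict with "img" (420x560x3 uint8, red, green, blue), "fx", "fy", "cx", "cy" (pixels), "R" (3x3) and "t" (3): a world point X has camera coordinates R X + t; the wrist camera has in their place "T_tool_cam" (4x4, takes a point from camera to tool coordinates, whose origin is the TCP and whose axes are the flange's). Camera axes: x right, y down, z forward; pixel columns grow to the right and rows downward; lengths in mm; the calibration is good to about 2 mm. The wrist camera is an equidistant fisheye: a pixel r from the principal point sees the ray r / f radians off the axis. A picture is of the moment at which its call begins: read the wrist's pose just before it. There is no depth.
- ctrl.sign_off(): hands the job in, once; it reports no verdict.
Trained networks look in a picture, given as the dict that the camera call returned (one of the last four; its "shot" number tells which), for a name from the list of things; names that differ only in an ending like _2 or _b are one class to them, and where a whole thing is asked for, a point or a joint stands for the part that bears it (a point fixed in the world has none). Each returns a list of dicts, best first, with "confidence" (0 to 1); they miss things now and then, are a little off and sometimes report something else, mostly with a low value. They report only what shows in the picture. A call takes as long as a camera call.
- nets.boxes_of(picture, thing): "bbox" ([left, top, right, bottom] in pixels, round what is visible of it).
- nets.trace(picture, thing): "region" (420x560 bool, what is visible of it) and "bbox" ([left, top, right, bottom] in pixels, round what is visible of it).
- nets.place_of(picture, thing): "centre" ([column, row] in pixels: a listed point, or the origin of a listed thing).
The state is a dict: "clock": time; "q": joint angles; "joint_vel": joint speeds; "effort": joint torques, N m; "tcp_pos": TCP position; "tcp_rot": TCP orientation; "ft_force": force on the tool from outside, world axes, zero at the start; "ft_torque": the same for the moment, N m; "grip_width": finger opening in mm.
Only numpy, scipy, OpenCV 4.12 (cv2) and the standard library are available. Lean on these libraries where they do the work, as an engineer would, in place of code of your own. Each camera call takes 0.05 s, during which the arm holds its last target. There are 200 camera calls.

### The job

Bring the hot plate under the dye pot up to heat three: with your fingertips, gently push its slide lever along the slot, away from the ring that marks off, and leave it seated in the third click, counted from off, without ever running past it. It may have been left at off or already in the first click. Do not pinch the lever, leave the pot and the things around where they are, and take your hand away at the end.

Things in the scene. Friction and masses are not known exactly. Their poses are not given: they have to be found in the camera images.
- hotplate: Fixed electric hot plate, 370 mm long (its x), 270 wide (its y); white housing 80 high, on it a black iron disc (185 across, top at 92) carrying the pot. Origin: centre of the underside, on the table, z up. At its -x end a flat steel control ledge, x -185 to -95, top 60 above the table, ends at the 20 mm step of the housing. On it a straight slot along y at x -138.
- heat_lever (a joint): Heat lever's slide, m: 0 = off, grows towards the hot plate's -y, stop at 0.080. Sprung detents: off 0, clicks at 0.016, 0.032, 0.048 (third), 0.064, 0.080; left alone it rests in one of them. About 5 to 9 N pushes it out of a click; the force then falls, vanishes half-way (8 to 9 mm on), and the lever jumps ahead by itself into the next click and stays there.
- lever_top (a point): Centre of the top face of the heat lever: a black block 12 mm along its travel (y of the hot plate), 26 mm across it (x), from 4 mm to 30 mm above the l(top 90 mm above the table), with a white line on top. Moves with the lever.
- dye_pot: Lidded stainless pot standing on the disc, 200 across (206 at the rim), 133 high to the rim and 162 to the top of the lid's black knob, two loop handles at its sides (along its y), out to 134 from its axis; loose, about 1 kg. Origin: centre of its underside, z up. Its wall is about 100 mm from the slot.
- thread_cone: Cone of off-white thread standing loose on the table before the control ledge, 72 across at the foot, 112 high. Origin: centre of its underside, z up.
- jar: Small amber jar with a brass lid standing loose on the table before the control ledge, 60 across, 85 high. Origin: centre of its underside, z up.
- stirrer: Flat wooden dye paddle lying loose on the table, 210 long (its x, -105 to +105), 34 wide, 9 thick. Origin: on its underside.
- off_mark (a point): Centre of the black ring on the ledge's top (60 mm above the table) that marks off, beside the slot; fixed at x -166, y +40 in the hot plate's frame. Five red bars, longer with every heat step, follow it 16 mm apart towards the hot plate's -y: y +24, +8, -8 (third click), -24, -40. An orange pilot lamp 7 mm high stands at y +98 on the slot's line.

How it is judged:
By the outcome, as a careful person would: the job done as asked, in the order asked, and still so for the second after the job is handed in, with the robot touching nothing.
It also fails if it takes over 42 s, if anything falls off the work surface, if the arm or the gripper's body presses on something with over 40 N, if the wrist force passes 120 N, or if a joint passes its speed limit or range.

## Working session

There is one attempt and no reset: what is moved stays moved. The work goes in short steps, Python scripts to look and compute and a tool call to move; the robot and the scene stay as the last step left them, time stands still between calls to the robot, and variables do not carry over. Pictures are saved under pics/ and viewed, about 8 in all and at most 12, crops included, and the job is handed in when it is done.

Besides the shell and the picture viewer there is one more tool, called after "Emit:" by a JSON object that holds its "api" and its "payload". send_rows: Moves the arm, as the interface text tells. Its arguments: {"type":"object","properties":{"plan":{"type":"array"},"newtons":{"type":"number"}},"required":["plan"]}

```bash
mkdir -p pics; ls; cat > h.py <<'E'
import numpy as np, cv2
from cell import ctrl, eyes, nets
def grab(n,save=None):
    f=eyes.grab_frame(n)
    if save: cv2.imwrite('pics/'+save+'.png',f['img'][:,:,::-1])
    return f
def onplane(f,px,z):
    d=np.array([(px[0]-f['cx'])/f['fx'],(px[1]-f['cy'])/f['fy'],1.]); R=np.array(f['R']);t=np.array(f['t'])
    c=-R.T@t; d=R.T@d; return c+d*(z-c[2])/d[2]
def proj(f,X):
    p=np.array(f['R'])@np.array(X)+np.array(f['t']); return [f['cx']+f['fx']*p[0]/p[2], f['cy']+f['fy']*p[1]/p[2]]
E
python3 - <<'E'
from h import *
print(ctrl.read_state())
H=dict(hotplate=0,lever_top=90,dye_pot=92,thread_cone=0,jar=0,stirrer=0,off_mark=60)
for c in ('scene','top'):
    f=grab(c,c+'0')
    for k,z in H.items():
        r=nets.place_of(f,k)[:2]
        print(c,k,[(np.round(x['centre'],1).tolist(),round(x['confidence'],2),np.round(onplane(f,x['centre'],z)).tolist()) for x in r])
E
```

```text
pics
{'clock': 0.0, 'q': array([-1.25177934,  0.38386203,  0.04382557,  1.59960107, -0.01791015,
        1.16117425, -0.04994443]), 'joint_vel': array([ 1.43794597e-04, -4.52979306e-04,  5.67247093e-04,  1.62795018e-03,
        3.26103133e-04, -9.07483612e-05,  1.77763627e-04]), 'effort': array([-3.51928365e-04, -4.33456349e+01,  1.02441475e+00, -2.49507415e+01,
        1.06428762e-02,  1.15082317e-02,  1.07301730e-05]), 'tcp_pos': array([262.76764014, 593.48034838, 229.85700242]), 'tcp_rot': array([-3.13894357e+00,  1.31407959e-04,  2.72481446e+00]), 'ft_force': array([-0.38420156, -0.70831901,  0.78615319]), 'ft_torque': array([-0.04058201, -0.00366849, -0.0105391 ]), 'grip_width': 85.5587950579219}
scene hotplate [([317.3, 188.0], 0.56, [527.0, 152.0, 0.0])]
scene lever_top [([241.0, 169.3], 0.47, [459.0, 27.0, 90.0])]
scene dye_pot []
scene thread_cone [([178.7, 202.2], 0.93, [422.0, -97.0, 0.0])]
scene jar [([185.6, 252.3], 0.91, [518.0, -128.0, 0.0])]
scene stirrer [([129.9, 244.1], 0.92, [453.0, -212.0, 0.0])]
scene off_mark [([229.1, 182.5], 0.64, [458.0, 0.0, 60.0])]
top hotplate [([236.6, 240.2], 0.97, [530.0, 153.0, 0.0]), ([338.2, 289.1], 0.51, [421.0, -91.0, 0.0])]
top lever_top [([286.7, 267.0], 0.47, [466.0, 32.0, 90.0])]
top dye_pot [([203.0, 226.7], 0.76, [549.0, 217.0, 92.0])]
top thread_cone [([340.5, 289.9], 0.95, [420.0, -96.0, 0.0])]
top jar [([354.6, 248.5], 0.58, [518.0, -129.0, 0.0])]
top stirrer [([387.7, 280.7], 0.89, [444.0, -207.0, 0.0])]
top off_mark [([298.1, 276.3], 0.95, [448.0, 6.0, 60.0])]
```

```bash
python3 - <<'E'
import cv2
a=cv2.imread('pics/top0.png');b=cv2.imread('pics/scene0.png')
c=cv2.resize(a[180:330,160:420],(780,450),interpolation=cv2.INTER_CUBIC)
cv2.imwrite('pics/topc.png',c)
E
```

```text
(no output)
```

View pics/topc.png

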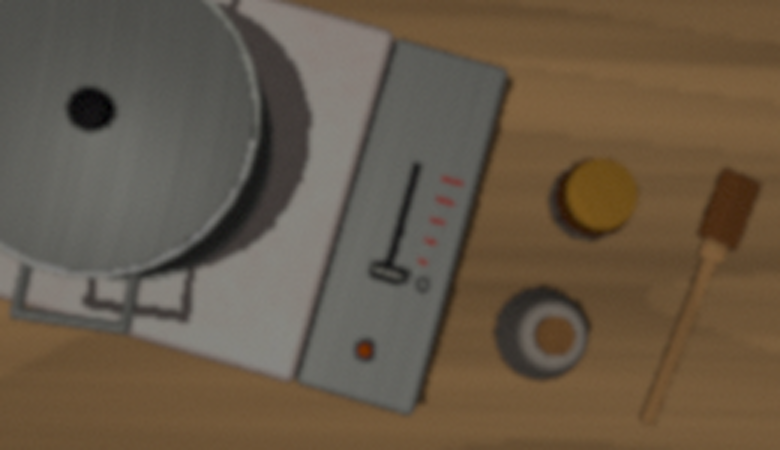

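View pics/scene0.png

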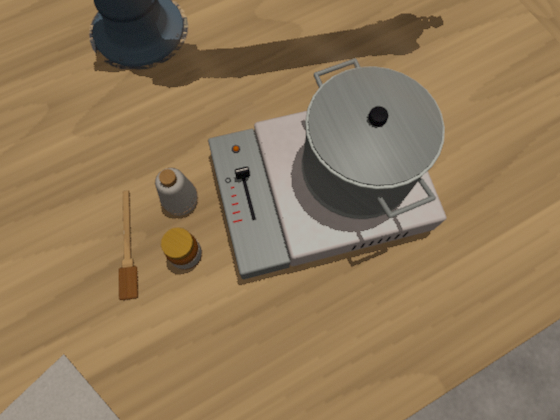

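Top crop: the lever is at crop (388,272), ring (422,285), lamp (364,350), bars running up to (453,181). The lever is at the ring end. Ledge corners are (510,72) and (413,410). The scene view agrees, with the cone and jar to the left of the ledge. Next I fit the plate's pose.

```bash
cat > fit.py <<'E'
from h import *
from scipy.optimize import least_squares
def hp(p,X):
    c,s=np.cos(p[2]),np.sin(p[2]); X=np.array(X,float)
    return np.array([p[0]+c*X[0]-s*X[1],p[1]+s*X[0]+c*X[1],X[2]])
if __name__=='__main__':
    T=grab('top');S=grab('scene')
    k=lambda u,v:(160+u/3-.33,180+v/3-.33)
    obs=[(T,k(510,72),(-185,-135,60)),(T,k(413,410),(-185,135,60)),(T,k(364,350),(-138,98,65)),(T,k(422,285),(-166,40,60)),
     (T,k(393,38),(-95,-135,80)),(T,k(297,378),(-95,135,80)),
     (S,(209,138),(-185,135,60)),(S,(243,276),(-185,-135,60)),(S,(236,149),(-138,98,65)),(S,(228,180.5),(-166,40,60))]
    fun=lambda p:np.concatenate([np.array(proj(f,hp(p,X)))-px for f,px,X in obs])
    r=least_squares(fun,[530,153,1.3],loss='soft_l1'); p=r.x
    if p is not None: print(p,np.round(fun(p).reshape(-1,2),1).tolist())
    for f,n in((T,'t'),(S,'s')):
        for nm in ('lever_top',):
            q=nets.place_of(f,nm)
            print(n,[(np.round(x['centre'],1),x['confidence']) for x in q], [(y,np.round(proj(f,hp(p,(-138,y,90))),1).tolist()) for y in(40,24,8)])
        tr=nets.trace(f,'heat_lever'); print([t['bbox'] for t in tr][:2])
    c,s=np.cos(p[2]),np.sin(p[2]);print('dir -y',s,-c, 'lever off',hp(p,(-138,40,90)),'third',hp(p,(-138,-8,90)))
E
python3 fit.py
```

```text
[533.70792552 152.07540783   1.32346274] [[-0.9, -2.5], [-0.1, 1.5], [0.2, -0.9], [0.1, -1.3], [0.3, -3.4], [-1.5, 1.3], [-1.8, 0.1], [-2.1, -0.3], [-0.1, -0.9], [0.5, 0.2]]
t [(array([288.3, 269. ]), 0.54)] [(40, [288.4, 269.5]), (24, [290.4, 262.4]), (8, [292.3, 255.2])]
[]
s [(array([239.7, 169.2]), 0.42)] [(40, [242.3, 170.1]), (24, [244.5, 178.2]), (8, [246.7, 186.4])]
[[232.2, 167.2, 250.0, 179.3]]
dir -y 0.9695686587064715 -0.24481955815280337 lever off [461.14008015  28.06771526  90.        ] third [507.67937576  16.31637647  90.        ]
```

Emit:
{"api": "send_rows", "payload": {"plan": [[0,0,0.04,0,0,4,0],[0,0,0.04,0,0,4,0],[0,0,0.04,1.0,-3.5,2,0],[0,0,0.05,1.3,-4.5,0,0],[0,0,0,1.3,-4.5,0,0],[0,0,0,1.3,-4.5,0,0],[0,0,0,1.3,-4.5,0,0],[0,0,0,1.3,-4.5,0,0]], "newtons": 40}}

```text
clock: 1.9
tcp_pos: [338.5, 332.4, 331.5]
tcp_rot: [3.141, 0.0, 2.895]
ft_force: [0.6, 0.6, 0.4]
grip_width: -0.2
```

Emit:
{"api": "send_rows", "payload": {"plan": [[0,0,0,1.3,-4.5,0,0],[0,0,0,1.3,-4.5,0,0],[0,0,0,1.3,-4.5,0,0],[0,0,0,1.3,-4.5,0,0],[0,0,0,1.3,-4.5,0,0],[0,0,0,1.3,-4.5,0,0],[0,0,0,1.0,-3.5,0,0],[0,0,0,0,0,0,0]]}}

```text
clock: 2.7
tcp_pos: [427.2, 23.1, 331.9]
tcp_rot: [3.141, 0.002, 2.883]
ft_force: [-0.2, -0.1, 0.4]
grip_width: 0.1
```

Emit:
{"api": "send_rows", "payload": {"plan": [[0,0,0.01,0,1.3,-5,0],[0,0,0,0,0,-5,0],[0,0,0,0,0,-4,0],[0,0,0,0,0,0,0]]}}

```text
clock: 3.1
tcp_pos: [420.6, 41.5, 187.9]
tcp_rot: [-3.134, -0.011, 2.906]
ft_force: [-0.7, -1.0, 0.2]
grip_width: -0.1
```

```bash
cat >> h.py <<'E'
from scipy.spatial.transform import Rotation as Ro
def wrist(save=None):
    s=ctrl.read_state(); f=grab('wrist',save)
    T=np.eye(4);T[:3,:3]=Ro.from_euler('xyz',s['tcp_rot']).as_matrix();T[:3,3]=s['tcp_pos']
    f['W']=T@np.array(f['T_tool_cam']); return f,s
def wplane(f,px,z):
    d=np.array([(px[0]-f['cx'])/f['fx'],(px[1]-f['cy'])/f['fy']]);a=np.linalg.norm(d)
    d=np.r_[d/a*np.sin(a),np.cos(a)]; d=f['W'][:3,:3]@d;c=f['W'][:3,3]; return c+d*(z-c[2])/d[2]
def wproj(f,X):
    p=np.linalg.inv(f['W'])@np.r_[X,1]; r=np.hypot(p[0],p[1]);a=np.arctan2(r,p[2])
    return np.array([f['cx']+f['fx']*a*p[0]/r,f['cy']+f['fy']*a*p[1]/r])
E
python3 - <<'E'
from h import *
f,s=wrist('w1'); print(s['tcp_pos'],f['W'])
for k,z in (('lever_top',90),('off_mark',60)):
    print(k,[(np.round(x['centre'],1),x['confidence'],np.round(wplane(f,x['centre'],z),1)) for x in nets.place_of(f,k)])
print(nets.boxes_of(f,'heat_lever'))
E
```

```text
[420.63086486  41.52084989 187.88083907] [[ 2.34461989e-01  9.32062604e-01  2.76200794e-01  3.48822434e+02]
 [ 9.72096569e-01 -2.22608905e-01 -7.39833492e-02  6.05338180e+01]
 [-7.47235681e-03  2.85840128e-01 -9.58248186e-01  3.31992360e+02]
 [ 0.00000000e+00  0.00000000e+00  0.00000000e+00  1.00000000e+00]]
lever_top [(array([266. , 256.7]), 0.63, array([458. ,  26.8,  90. ]))]
off_mark [(array([235.7, 242.5]), 0.82, array([451.5,  -0.9,  60. ]))]
[{'bbox': [252.0, 237.4, 286.5, 262.9], 'confidence': 0.79}]
```

View pics/w1.png

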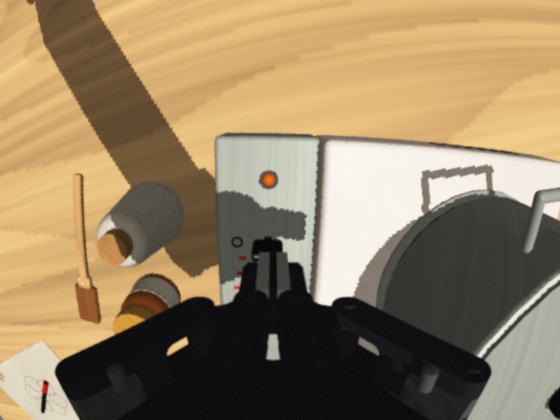

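The wrist view shows the ring at (237,242), first bar at (242,258), lever at (266,246) half hidden behind the fingertips, and lamp at (269,180). Measured along the travel, the lever is level with the ring (-0.5 mm), so it is at off. I'll descend behind it.

Emit:
{"api": "send_rows", "payload": {"plan": [[0,0,0,0,0,-3,0],[0,0,0,0,0,-3,0],[0,0,0,0,0,0,0],[0,0,0,0,0,0,0],[0,0,0,0,0,0,0]]}}

```text
clock: 3.8
tcp_pos: [428.4, 42.6, 135.2]
tcp_rot: [3.139, 0.004, 2.905]
ft_force: [0.6, 0.3, -0.9]
grip_width: 0.3
```

```bash
python3 - <<'E'
from h import *
f,s=wrist(); print(s['tcp_pos'],s['tcp_rot'],s['ft_force'])
for k,z in (('lever_top',90),('off_mark',60)):
    print(k,[(np.round(x['centre'],1),x['confidence'],np.round(wplane(f,x['centre'],z),1)) for x in nets.place_of(f,k)])
E
```

```text
[428.38467643  42.55046159 135.22344871] [3.13878771 0.00388866 2.90493617] [ 0.56207018  0.3316107  -0.91205187]
lever_top [(array([224.2, 257.5]), 0.31, array([437.2,   8.9,  90. ]))]
off_mark [(array([225.1, 258.7]), 0.56, array([451.6,   1. ,  60. ]))]
```

Emit:
{"api": "send_rows", "payload": {"plan": [[0,0,-0.01,-0.2,-0.6,-2,0],[0,0,0,0,0,-2.3,0],[0,0,0,0,0,-1.8,0],[0,0,0,0,0,0,0],[0,0,0,0,0,0,0],[0,0,0,0,0,0,0]]}}

```text
clock: 4.55
tcp_pos: [425.4, 36.3, 73.1]
tcp_rot: [3.14, 0.002, 2.895]
ft_force: [0.6, 0.5, 0.3]
grip_width: -0.4
```

```bash
python3 - <<'E'
from h import *
s=ctrl.read_state(); print(s['tcp_pos'],s['tcp_rot'],s['ft_force'])
T=grab('top');S=grab('scene')
a=cv2.resize(T['img'][235:295,250:340],(540,360),interpolation=2); b=cv2.resize(S['img'][135:215,200:290],(405,360),interpolation=2)[:,:250]
cv2.imwrite('pics/c2.png',np.hstack([a,b])[:,:,::-1])
E
```

```text
[425.39348914  36.26830957  73.07863799] [3.14009053e+00 2.08651316e-03 2.89489265e+00] [0.57675916 0.54627758 0.28452033]
```

View pics/c2.png

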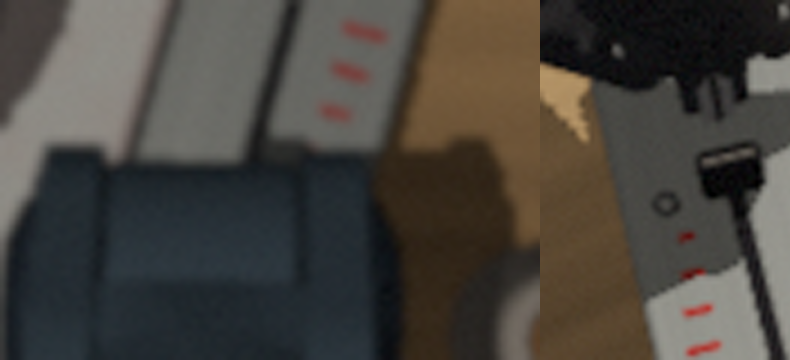

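The scene crop shows the lever at the off ring with the shut fingertips right behind it. The tool covers it in the top view. I'll advance to contact, watching the force.

Emit:
{"api": "send_rows", "payload": {"plan": [[0,0,0,0.5,-0.12,0,0],[0,0,0,0.5,-0.12,0,0],[0,0,0,0.1,-0.025,0,0],[0,0,0,0.1,-0.025,0,0],[0,0,0,0,0,0,0],[0,0,0,0,0,0,0]]}}

```text
clock: 5.25
tcp_pos: [435.9, 33.0, 71.8]
tcp_rot: [-3.141, -0.0, 2.895]
ft_force: [-0.4, 0.2, 0.9]
grip_width: -0.2
```

Emit:
{"api": "send_rows", "payload": {"plan": [[0,0,0,0.1,-0.025,0,0],[0,0,0,0.1,-0.025,0,0],[0,0,0,0,0,0,0],[0,0,0,0,0,0,0]]}}

```text
clock: 5.65
tcp_pos: [438.1, 32.5, 71.9]
tcp_rot: [-3.142, -0.0, 2.895]
ft_force: [0.4, 0.8, -0.6]
grip_width: 0.3
```

Emit:
{"api": "send_rows", "payload": {"plan": [[0,0,0,0.1,-0.025,0,0],[0,0,0,0.1,-0.025,0,0],[0,0,0,0,0,0,0],[0,0,0,0,0,0,0]]}}

```text
clock: 6.05
tcp_pos: [440.2, 32.0, 71.9]
tcp_rot: [-3.142, -0.0, 2.895]
ft_force: [0.3, 0.4, 0.7]
grip_width: -0.0
```

Emit:
{"api": "send_rows", "payload": {"plan": [[0,0,0,0.1,-0.025,0,0],[0,0,0,0.1,-0.025,0,0],[0,0,0,0,0,0,0],[0,0,0,0,0,0,0]]}}

```text
clock: 6.45
tcp_pos: [441.5, 31.6, 71.7]
tcp_rot: [-3.141, -0.001, 2.895]
ft_force: [-2.8, 0.1, 1.3]
grip_width: 0.2
```

Emit:
{"api": "send_rows", "payload": {"plan": [[0,0,0,0.1,-0.025,0,0],[0,0,0,0,0,0,0],[0,0,0,0,0,0,0]]}}

```text
clock: 6.75
tcp_pos: [441.9, 31.5, 71.6]
tcp_rot: [-3.141, -0.003, 2.895]
ft_force: [-5.4, 1.5, 2.1]
grip_width: 0.1
```

Emit:
{"api": "send_rows", "payload": {"plan": [[0,0,0,0.1,-0.025,0,0],[0,0,0,0,0,0,0],[0,0,0,0,0,0,0]]}}

```text
clock: 7.05
tcp_pos: [443.2, 31.1, 71.5]
tcp_rot: [-3.141, -0.002, 2.895]
ft_force: [-2.8, 1.1, 0.5]
grip_width: 0.0
```

Emit:
{"api": "send_rows", "payload": {"plan": [[0,0,0,0.1,-0.025,0,0],[0,0,0,0,0,0,0],[0,0,0,0,0,0,0]]}}

```text
clock: 7.35
tcp_pos: [445.3, 30.6, 71.7]
tcp_rot: [-3.141, 0.0, 2.895]
ft_force: [-3.1, 0.5, -2.1]
grip_width: 0.0
```

Emit:
{"api": "send_rows", "payload": {"plan": [[0,0,0,0.1,-0.025,0,0],[0,0,0,0.1,-0.025,0,0],[0,0,0,0,0,0,0]]}}

```text
clock: 7.65
tcp_pos: [448.9, 30.0, 72.4]
tcp_rot: [3.141, 0.003, 2.895]
ft_force: [-1.2, 0.3, -1.2]
grip_width: 0.2
```

Emit:
{"api": "send_rows", "payload": {"plan": [[0,0,0,0.1,-0.025,0,0],[0,0,0,0.1,-0.025,0,0],[0,0,0,0,0,0,0],[0,0,0,0,0,0,0]]}}

```text
clock: 8.05
tcp_pos: [449.9, 29.8, 72.2]
tcp_rot: [3.141, 0.001, 2.895]
ft_force: [-0.2, -0.5, -0.6]
grip_width: 0.1
```

```bash
cat > look.py <<'E'
from h import *
import sys
s=ctrl.read_state(); print(s['clock'],s['tcp_pos'],s['ft_force'])
S=grab('scene');print([(x['bbox'],x['confidence']) for x in nets.boxes_of(S,'heat_lever')],[np.round(x['centre'],1) for x in nets.place_of(S,'lever_top')])
cv2.imwrite(f'pics/{sys.argv[1]}.png',cv2.resize(S['img'][135:235,200:300],(500,500),interpolation=2)[:,:,::-1])
E
python3 look.py c3
```

```text
8.05 [449.92982458  29.80274869  72.22005303] [-0.2201789  -0.50360234 -0.57904029]
[([235.6, 175.2, 250.3, 184.2], 0.62)] [array([243.2, 178.9])]
```

View pics/c3.png

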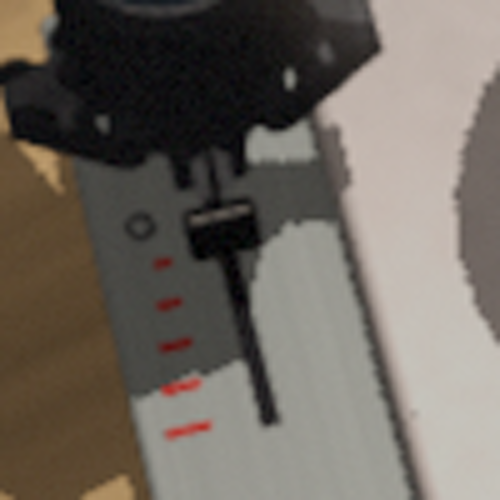

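The lever jumped one click: its top edge in the scene moved from 167 to 175 (8 px per click), and the force is gone. Next is click two, with contact expected at x≈457 and the jump at about 465.

Emit:
{"api": "send_rows", "payload": {"plan": [[0,0,0,0.3,-0.075,0,0],[0,0,0,0.2,-0.05,0,0],[0,0,0,0.1,-0.025,0,0],[0,0,0,0.1,-0.025,0,0],[0,0,0,0.1,-0.025,0,0],[0,0,0,0,0,0,0],[0,0,0,0,0,0,0]]}}

```text
clock: 8.9
tcp_pos: [456.9, 27.8, 71.8]
tcp_rot: [-3.141, -0.0, 2.895]
ft_force: [-0.4, 0.3, -0.2]
grip_width: 0.4
```

Emit:
{"api": "send_rows", "payload": {"plan": [[0,0,0,0.1,-0.025,0,0],[0,0,0,0.1,-0.025,0,0],[0,0,0,0,0,0,0],[0,0,0,0,0,0,0]]}}

```text
clock: 9.3
tcp_pos: [457.3, 27.6, 71.4]
tcp_rot: [-3.141, -0.004, 2.895]
ft_force: [-5.6, 1.4, 3.8]
grip_width: -0.1
```

Emit:
{"api": "send_rows", "payload": {"plan": [[0,0,0,0.1,-0.025,0,0],[0,0,0,0.1,-0.025,0,0],[0,0,0,0,0,0,0],[0,0,0,0,0,0,0]]}}

```text
clock: 9.7
tcp_pos: [460.5, 26.8, 71.4]
tcp_rot: [-3.141, -0.001, 2.895]
ft_force: [-3.6, 1.5, -1.9]
grip_width: -0.1
```

Emit:
{"api": "send_rows", "payload": {"plan": [[0,0,0,0.1,-0.025,0,0],[0,0,0,0,0,0,0],[0,0,0,0,0,0,0]]}}

```text
clock: 10.0
tcp_pos: [463.1, 26.3, 72.2]
tcp_rot: [3.141, 0.002, 2.895]
ft_force: [-2.1, -0.0, -1.0]
grip_width: 0.1
```

Emit:
{"api": "send_rows", "payload": {"plan": [[0,0,0,0.1,-0.025,0,0],[0,0,0,0,0,0,0],[0,0,0,0,0,0,0]]}}

```text
clock: 10.3
tcp_pos: [464.4, 26.2, 72.4]
tcp_rot: [3.141, 0.002, 2.895]
ft_force: [-0.3, 0.6, -0.2]
grip_width: 0.1
```

```bash
python3 look.py c4
```

```text
10.3 [464.43068995  26.1726838   72.38972504] [-0.32617099  0.62271617 -0.22031281]
[([233.7, 177.0, 251.3, 192.1], 0.69)] [array([241.6, 180.3]), array([129.1, 241.5])]
```

View pics/c4.png

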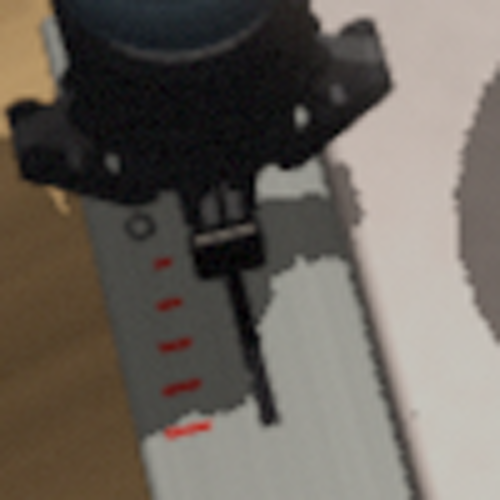

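The white line moved from 213 to 237 in the crop, where one click is about 40 px. So the lever is sitting near the balance point and needs a little more.

Emit:
{"api": "send_rows", "payload": {"plan": [[0,0,0,0.1,-0.025,0,0],[0,0,0,0,0,0,0],[0,0,0,0,0,0,0]]}}

```text
clock: 10.75
tcp_pos: [464.4, 26.0, 72.0]
tcp_rot: [3.142, 0.0, 2.895]
ft_force: [0.6, -0.3, 0.4]
grip_width: -0.2
```

```bash
python3 look.py c5
```

```text
10.75 [464.41351977  26.02258289  71.96040325] [ 0.62386018 -0.31404423  0.42208816]
[([237.5, 178.5, 251.8, 189.7], 0.68)] [array([241.9, 181.4])]
```

View pics/c5.png

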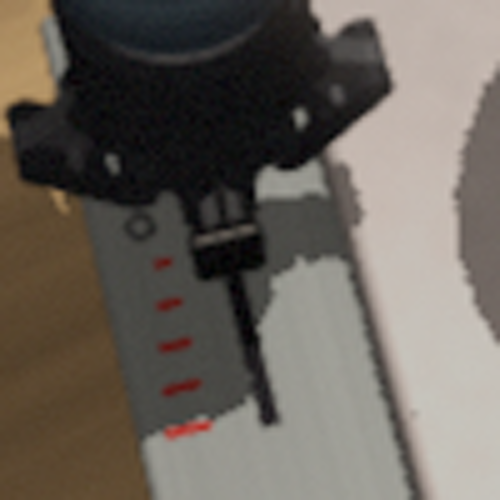

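Unchanged: the lever is still balanced at mid-way (white line at 237). One more mm.

Emit:
{"api": "send_rows", "payload": {"plan": [[0,0,0,0.1,-0.025,0,0],[0,0,0,0,0,0,0],[0,0,0,0,0,0,0]]}}

```text
clock: 11.2
tcp_pos: [465.1, 25.8, 71.9]
tcp_rot: [-3.142, 0.0, 2.895]
ft_force: [-0.2, 0.0, -0.3]
grip_width: 0.2
```

```bash
cat >> look.py <<'E'
g=S['img'].astype(int)
# bright row of the white line: brightness down the lever's column
print([int(g[r,240:248].mean()) for r in range(165,212)])
E
python3 look.py c6
```

```text
11.2 [465.14297431  25.78465492  71.87191269] [-0.1768862   0.01986741 -0.32764652]
[([236.1, 179.6, 251.5, 191.3], 0.43)] [array([245.9, 180.3]), array([180.6, 202.3])]
[16, 15, 17, 16, 14, 15, 16, 19, 27, 36, 48, 49, 50, 50, 40, 29, 45, 71, 49, 19, 11, 11, 8, 7, 7, 13, 38, 49, 52, 55, 58, 59, 60, 63, 64, 66, 69, 69, 69, 70, 71, 71, 71, 71, 71, 71, 71]
```

White line at row 182, or 23–24 mm from off, so it is still at the balance point and held by friction. Continuing in 1 mm steps.

Emit:
{"api": "send_rows", "payload": {"plan": [[0,0,0,0.1,-0.025,0,0],[0,0,0,0,0,0,0],[0,0,0,0,0,0,0]]}}

```text
clock: 11.65
tcp_pos: [466.3, 25.5, 71.9]
tcp_rot: [3.142, 0.0, 2.895]
ft_force: [-0.2, 0.4, -0.9]
grip_width: -0.2
```

```bash
python3 look.py c7
```

```text
11.65 [466.28371752  25.49986223  71.92991642] [-0.17644631  0.38419243 -0.94975226]
[([236.7, 185.8, 252.1, 193.0], 0.52)] [array([245.2, 187.8])]
[15, 16, 14, 15, 18, 16, 16, 18, 17, 29, 42, 48, 50, 49, 47, 46, 50, 52, 44, 30, 49, 71, 52, 22, 12, 8, 9, 13, 10, 23, 48, 58, 60, 63, 64, 67, 68, 69, 69, 71, 71, 72, 71, 71, 72, 70, 71]
```

It jumped: line at row 186, where 186.4 was predicted for click two. The third click should have contact at x≈472.5 and jump at about 480–482.

Emit:
{"api": "send_rows", "payload": {"plan": [[0,0,0,0.3,-0.075,0,0],[0,0,0,0.2,-0.05,0,0],[0,0,0,0.1,-0.025,0,0],[0,0,0,0,0,0,0],[0,0,0,0,0,0,0]]}}

```text
clock: 12.3
tcp_pos: [472.2, 24.0, 71.8]
tcp_rot: [-3.141, 0.0, 2.895]
ft_force: [0.5, -0.6, 0.3]
grip_width: -0.3
```

Emit:
{"api": "send_rows", "payload": {"plan": [[0,0,0,0.1,-0.025,0,0],[0,0,0,0.1,-0.025,0,0],[0,0,0,0,0,0,0],[0,0,0,0,0,0,0]]}}

```text
clock: 12.7
tcp_pos: [472.8, 23.8, 71.5]
tcp_rot: [-3.141, -0.003, 2.895]
ft_force: [-4.3, 1.2, 2.4]
grip_width: 0.2
```

Emit:
{"api": "send_rows", "payload": {"plan": [[0,0,0,0.1,-0.025,0,0],[0,0,0,0.1,-0.025,0,0],[0,0,0,0,0,0,0],[0,0,0,0,0,0,0]]}}

```text
clock: 13.1
tcp_pos: [475.5, 23.1, 71.5]
tcp_rot: [-3.141, -0.001, 2.895]
ft_force: [-4.0, 0.2, -0.1]
grip_width: 0.0
```

Emit:
{"api": "send_rows", "payload": {"plan": [[0,0,0,0.1,-0.025,0,0],[0,0,0,0.1,-0.025,0,0],[0,0,0,0,0,0,0],[0,0,0,0,0,0,0]]}}

```text
clock: 13.5
tcp_pos: [479.7, 22.3, 72.4]
tcp_rot: [3.141, 0.003, 2.895]
ft_force: [-0.9, 0.0, -1.6]
grip_width: -0.1
```

```bash
python3 look.py c8
```

```text
13.5 [479.6552932   22.29138709  72.39753666] [-0.93456657  0.0272233  -1.60604432]
[([237.6, 186.9, 256.2, 197.0], 0.42)] [array([247. , 193.1])]
[16, 14, 16, 15, 16, 13, 16, 15, 16, 15, 15, 14, 16, 16, 16, 15, 23, 29, 37, 39, 40, 39, 33, 26, 44, 67, 50, 22, 16, 14, 15, 17, 17, 36, 58, 68, 69, 69, 70, 72, 72, 72, 72, 72, 72, 71, 71]
```

Line at row 190, mid-way again. Stepping 1 mm at a time.

Emit:
{"api": "send_rows", "payload": {"plan": [[0,0,0,0.1,-0.025,0,0],[0,0,0,0,0,0,0],[0,0,0,0,0,0,0]]}}

```text
clock: 13.95
tcp_pos: [479.7, 22.3, 72.1]
tcp_rot: [3.141, 0.001, 2.895]
ft_force: [0.6, 0.6, 1.0]
grip_width: -0.2
```

```bash
python3 look.py c9
```

```text
13.95 [479.74320506  22.28009841  72.11271978] [0.63808979 0.55933819 0.97472771]
[([239.9, 188.6, 253.6, 197.6], 0.69), ([208.1, 113.7, 447.5, 279.0], 0.61)] [array([247.1, 189.1])]
[15, 15, 15, 16, 16, 14, 16, 15, 15, 15, 16, 15, 16, 15, 18, 21, 25, 29, 35, 38, 40, 36, 33, 27, 40, 66, 54, 26, 14, 15, 13, 17, 18, 32, 57, 67, 69, 70, 71, 70, 72, 72, 72, 72, 72, 71, 71]
```

Emit:
{"api": "send_rows", "payload": {"plan": [[0,0,0,0.1,-0.025,0,0],[0,0,0,0,0,0,0],[0,0,0,0,0,0,0]]}}

```text
clock: 14.4
tcp_pos: [480.2, 22.0, 71.9]
tcp_rot: [-3.142, -0.0, 2.895]
ft_force: [1.1, 0.1, -1.2]
grip_width: -0.2
```

```bash
python3 look.py c10
```

```text
14.4 [480.15313788  22.03616196  71.8621299 ] [ 1.09643958  0.07667177 -1.17294721]
[([237.6, 188.4, 253.4, 200.1], 0.73)] [array([130.1, 242.7]), array([244.6, 190.4])]
[14, 17, 15, 15, 15, 16, 14, 15, 17, 16, 16, 15, 17, 15, 16, 18, 21, 29, 34, 38, 39, 37, 33, 25, 31, 63, 59, 28, 15, 14, 15, 16, 15, 27, 54, 67, 69, 69, 70, 70, 72, 72, 71, 72, 72, 72, 71]
```

Emit:
{"api": "send_rows", "payload": {"plan": [[0,0,0,0.1,-0.025,0,0],[0,0,0,0,0,0,0],[0,0,0,0,0,0,0]]}}

```text
clock: 14.85
tcp_pos: [481.3, 21.7, 71.9]
tcp_rot: [3.142, 0.0, 2.895]
ft_force: [0.1, -0.6, 0.1]
grip_width: -0.2
```

```bash
python3 look.py c11
```

```text
14.85 [481.32054403  21.74732089  71.93361185] [ 0.05793617 -0.57553088  0.12239136]
[([240.2, 191.2, 254.8, 202.8], 0.58)] [array([248. , 196.7])]
[14, 16, 15, 15, 16, 14, 16, 16, 17, 15, 16, 15, 12, 16, 14, 18, 20, 24, 29, 36, 40, 36, 36, 38, 50, 59, 54, 44, 37, 58, 67, 41, 22, 26, 23, 25, 26, 31, 57, 69, 72, 72, 72, 72, 72, 72, 71]
```

The line is now at row 195, the third click, and the force is about 0. Backing off, lifting and moving clear.

Emit:
{"api": "send_rows", "payload": {"plan": [[0,0,0,-0.5,0.125,0,0],[0,0,0,-1.0,0.25,0,0],[0,0,0,-1.0,0.25,0,0],[0,0,0,0,0,3,0],[0,0,0,0,0,4.5,0],[0,0,0,0,0,4.5,0],[0,0,0,0,0,4.5,0],[0,0,0,0,0,4.5,0]]}}

```text
clock: 15.8
tcp_pos: [454.5, 28.0, 283.1]
tcp_rot: [3.141, -0.001, 2.895]
ft_force: [1.0, 0.9, -0.9]
grip_width: -0.3
```

Emit:
{"api": "send_rows", "payload": {"plan": [[0,0,0,0,0,4,0],[0,0,0,-1,-3,0,0],[0,0,0,-1,-4.5,0,0],[0,0,0,0,-4.5,0,0],[0,0,0,0,-4.5,0,0],[0,0,0,0,-4.5,0,0],[0,0,0,0,0,0,0],[0,0,0,0,0,0,0]]}}

```text
clock: 16.6
tcp_pos: [434.9, -182.7, 321.2]
tcp_rot: [3.14, -0.001, 2.891]
ft_force: [0.4, 0.4, 0.5]
grip_width: 0.0
```

```bash
python3 look.py c12; python3 - <<'E'
from h import *
T=grab('top','top9');S=grab('scene','s9')
cv2.imwrite('pics/fin.png',np.hstack([cv2.resize(T['img'][235:295,270:340],(420,360),interpolation=2),cv2.resize(S['img'][140:240,200:300],(360,360),interpolation=2)])[:,:,::-1])
for k in('dye_pot','thread_cone','jar','stirrer'):print(k,[np.round(x['centre'],1) for x in nets.place_of(T,k)[:1]],[np.round(x['centre'],1) for x in nets.place_of(S,k)[:1]])
E
```

```text
16.6 [ 434.87725216 -182.68634109  321.2467726 ] [0.44137257 0.42601906 0.54134845]
[([238.4, 192.0, 255.8, 200.6], 0.46)] [array([246.8, 194.3])]
[131, 131, 131, 131, 132, 131, 132, 132, 119, 96, 84, 84, 85, 84, 84, 84, 86, 84, 85, 85, 85, 85, 85, 87, 88, 90, 93, 85, 72, 104, 115, 76, 40, 38, 36, 36, 31, 32, 54, 66, 72, 112, 132, 134, 134, 134, 133]
dye_pot [array([204.8, 228.3])] [array([248.1, 195.5])]
thread_cone [array([339.5, 288.9])] [array([177.6, 199.9])]
jar [array([353. , 247.8])] [array([186.2, 254.2])]
stirrer [array([388.6, 278.8])] [array([130.7, 243.4])]
```

View pics/fin.png

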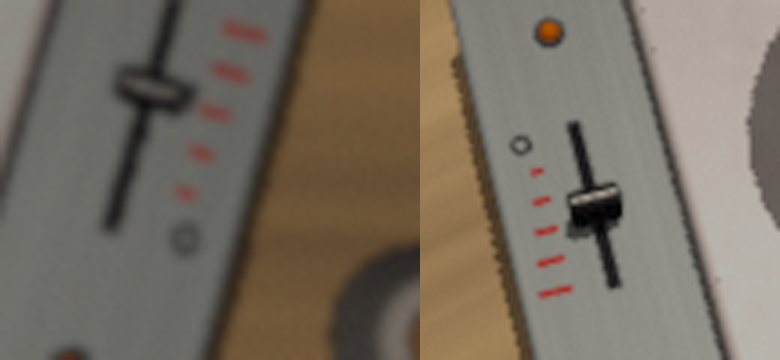

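Final picture: the top view puts the lever at (295,250) px, within 2 px of the third-click prediction. The scene line at row 195 is 24.5 px from off, about 8.2 px per click, so 3.0 clicks. The other things are within network noise of where they were, and the hand is clear.

```bash
python3 -c "
from cell import ctrl
print(ctrl.sign_off())"
```

```text
the job is handed in; nothing more can be done
None
```

The heat lever now sits in the third click, and I handed the job in at about 17 s of the 42 s allowed. The lever started at off. I pushed it with the shut fingertips in 1 mm steps, one click at a time, then lifted the hand well clear.

- **Lever position:** the scene camera puts it 3.0 clicks from off. The coarser top view reads about 2.85 clicks (2 px short), which still means the third click.
- **Past the third click:** the fingertips stopped about 6 mm short of where they would touch the lever in the third click. The pictures never showed it further along.
- **Forces:** the largest push reading was about 6 N, and the force was near zero after withdrawing.
- **Things around it:** in the last pictures the cone, jar and paddle were within about 2 px of where they started. The pot matched in the top view too. In the scene view, the network's final pot position landed on the lever, so I ignored it.

Halfway to clicks two and three the lever hung at the balance point instead of jumping. Each time it needed 2–3 mm more commanded travel before it seated.

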